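# Put the washed instrument parts away in their trays

## Task

Sort the washed parts into their trays: the two red collars into the red tray and the two brass couplings into the blue tray, one in each bay, and the small white beaker into the white tray, each flat on its bay's floor and upright as it stands now. Set every part down gently, do not drop it, and leave the wash bottle and the amber jar where they stand.

Things in the scene. Friction and masses are not known exactly. Their poses are not given: they have to be found in the camera images.
- collar_a: thick red plastic collar (a short tube standing on end), 48 mm outside diameter, 20 mm bore, 50 mm tall, about 90 g; origin at the centre of its underside, z up its axis. Round: can be gripped from any side. The two collars are alike
- collar_b: thick red plastic collar (a short tube standing on end), 48 mm outside diameter, 20 mm bore, 50 mm tall, about 90 g; origin at the centre of its underside, z up its axis. Round: can be gripped from any side. The two collars are alike
- coupling_a: yellow brass pipe coupling standing on its flange, round: flange 44 mm diameter and 10 mm thick at the bottom, straight body 32 mm diameter from 10 to 52 mm height, copper-coloured 24 mm spigot on top up to 60 mm, about 220 g; origin at the centre of the flange's underside, z up its axis. Grip the body. The two couplings are alike
- coupling_b: yellow brass pipe coupling standing on its flange, round: flange 44 mm diameter and 10 mm thick at the bottom, straight body 32 mm diameter from 10 to 52 mm height, copper-coloured 24 mm spigot on top up to 60 mm, about 220 g; origin at the centre of the flange's underside, z up its axis. Grip the body. The two couplings are alike
- beaker: small white plastic beaker, open at the top, straight-sided: 52 mm outside diameter, 3 mm wall, 60 mm tall, about 60 g; origin at the centre of its underside, z up its axis
- red_tray: red plastic tray with two square bays side by side, fixed to the bench: 80 mm along its x, 156 mm along its y, walls and divider 4 mm thick and 15 mm high above the bench, floor 5 mm above the bench. Origin at the centre of its underside, on the bench; the bays, each 72 x 72 mm inside, are centred at y = +38 mm and y = -38 mm in its frame. It may be turned on the bench
- blue_tray: blue plastic tray with two square bays side by side, fixed to the bench: 80 mm along its x, 156 mm along its y, walls and divider 4 mm thick and 15 mm high above the bench, floor 5 mm above the bench. Origin at the centre of its underside, on the bench; the bays, each 72 x 72 mm inside, are centred at y = +38 mm and y = -38 mm in its frame. It may be turned on the bench
- white_tray: small white plastic tray with one square bay, fixed to the bench: 80 x 80 mm outside, 72 x 72 mm inside, walls 4 mm thick and 15 mm high above the bench, floor 5 mm above the bench. Origin at the centre of its underside, on the bench. It may be turned on the bench
- wash_bottle: bystander: white wash bottle, 60 mm diameter, with a green cap and bent green spout, 146 mm tall in all, at one side of the work; origin at the centre of its underside. Leave it alone
- amber_jar: bystander: amber glass jar with a black lid, 60 mm diameter, 75 mm tall, at the other side of the work; origin at the centre of its underside. Leave it alone
Things that resemble listed ones, but are neither listed nor needed, are in the scene too. What is shaped like the collar_a but green or turquoise is not meant.

How it is judged (in metres and radians):
At the end, for the whole second after the job is handed in: One red collar stands in each bay of the red tray, one brass coupling in each bay of the blue tray and the beaker in the white tray: every origin within 16 mm of its bay's centre along each tray axis and within 4 mm of the bay floor's height, tilted less than 0.12 rad, and at rest (below 0.02 m/s) ((((x of collar_a in the frame of red_tray between -0.016 and 0.016 m and y of collar_a in the frame of red_tray between 0.022 and 0.054 m and z of collar_a in the frame of red_tray between 0.001 and 0.009 m) and (x of collar_b in the frame of red_tray between -0.016 and 0.016 m and y of collar_b in the frame of red_tray between -0.054 and -0.022 m and z of collar_b in the frame of red_tray between 0.001 and 0.009 m)) or ((x of collar_a in the frame of red_tray between -0.016 and 0.016 m and y of collar_a in the frame of red_tray between -0.054 and -0.022 m and z of collar_a in the frame of red_tray between 0.001 and 0.009 m) and (x of collar_b in the frame of red_tray between -0.016 and 0.016 m and y of collar_b in the frame of red_tray between 0.022 and 0.054 m and z of collar_b in the frame of red_tray between 0.001 and 0.009 m))) and (((x of coupling_a in the frame of blue_tray between -0.016 and 0.016 m and y of coupling_a in the frame of blue_tray between 0.022 and 0.054 m and z of coupling_a in the frame of blue_tray between 0.001 and 0.009 m) and (x of coupling_b in the frame of blue_tray between -0.016 and 0.016 m and y of coupling_b in the frame of blue_tray between -0.054 and -0.022 m and z of coupling_b in the frame of blue_tray between 0.001 and 0.009 m)) or ((x of coupling_a in the frame of blue_tray between -0.016 and 0.016 m and y of coupling_a in the frame of blue_tray between -0.054 and -0.022 m and z of coupling_a in the frame of blue_tray between 0.001 and 0.009 m) and (x of coupling_b in the frame of blue_tray between -0.016 and 0.016 m and y of coupling_b in the frame of blue_tray between 0.022 and 0.054 m and z of coupling_b in the frame of blue_tray between 0.001 and 0.009 m))) and x of beaker in the frame of white_tray between -0.016 and 0.016 m and y of beaker in the frame of white_tray between -0.016 and 0.016 m and z of beaker in the frame of white_tray between 0.001 and 0.009 m and angle between each of collar_a, collar_b, coupling_a, coupling_b, beaker's own z axis and vertical below 0.12 rad and linear speed of each of collar_a, collar_b, coupling_a, coupling_b, beaker below 0.02 m/s); the robot touches nothing.
It fails at once if the wash bottle is pushed more than 20 mm or tipped over (distance of wash_bottle from where it was at the start of the episode above 0.02 m or angle between wash_bottle's own z axis and vertical above 0.3 rad).
It fails at once if the amber jar is pushed more than 20 mm or tipped over (distance of amber_jar from where it was at the start of the episode above 0.02 m or angle between amber_jar's own z axis and vertical above 0.3 rad).
It fails at once if the collar is dropped or thrown (moves faster than 0.6 m/s, about an 18 mm fall, with no finger on it) ((linear speed of collar_a above 0.6 m/s and contact force between the fingers and collar_a below 0.01 N) or (linear speed of collar_b above 0.6 m/s and contact force between the fingers and collar_b below 0.01 N)).
It fails at once if the coupling is dropped or thrown (moves faster than 0.6 m/s, about an 18 mm fall, with no finger on it) ((linear speed of coupling_a above 0.6 m/s and contact force between the fingers and coupling_a below 0.01 N) or (linear speed of coupling_b above 0.6 m/s and contact force between the fingers and coupling_b below 0.01 N)).
It fails at once if the beaker is dropped or thrown (moves faster than 0.6 m/s, about an 18 mm fall, with no finger on it) ((linear speed of beaker above 0.6 m/s and contact force between the fingers and beaker below 0.01 N)).
It also fails if it takes over 118 s, if anything falls off the work surface, if the arm or the gripper's body presses on something with over 40 N, if the wrist force passes 120 N, or if a joint passes its speed limit or range.

## Robot

A 6-joint arm with a two-finger parallel gripper is mounted at the origin on the work surface. World frame = base frame: x ahead of the robot, y to its left, z up, the work surface at z = 0. Lengths are in m, angles in degrees, forces in N, time in s.
With the tool pointing down it reaches from about 0.35 to 0.975 m from the base axis. Payload 4.9 kg.
Tool frame: the origin (TCP) lies on the centre line of the jaws, within the pads' length; the fingertips stand 19 mm ahead of it and the grasp point (between the pads) is the TCP; z points along the fingers, y is the line along which they close (so a half turn about z gives the same grasp; the last joint's range is limited). The gripper opens to 85 mm and grips with 20 to 120 N. Pads are 22 mm wide; open, the fingers measure 114 mm over their backs; the gripper's body (76 mm by 85 mm) begins 54 mm behind the grasp point. The pads swing forward as they close: fully open they stand 13 mm farther back than shut.
Start: joints at [68.239, 3.019, 92.412, -0, 84.569, -6.818], TCP at [0.161, 0.604, 0.25] pointing down, gripper open.
Joint ranges: [-172.51, 172.51], [-57.92, 126.97], [3.15, 148.05], [-58.71, 238.71], [5.1, 150.11], [-179.66, 179.66]. Speed limits (degrees/s): [147.25, 147.25, 180, 180, 180, 180].

## Interface

Orientations are given as [roll, pitch, yaw] about the fixed x, y, z axes, in that order (R = Rz(yaw) Ry(pitch) Rx(roll)).
In Python, from rig import r gives the robot as it stands.
- The arm moves only by the shell command python3 -m inch 'ROWS' [OPENING] [FORCE]. ROWS is JSON, one flat list of numbers, 6 for each row, row after row: the shift along the world's x, y, z in mm, then the turn, a rotation vector about the world's x, y, z in degrees. A call has 1 to 20 rows; each row is the pose to reach, as a shift and turn from the pose commanded when the call began; what a row does not reach only later rows make up. A row lasts 1/8 s, in which the tool goes at most 62.5 mm and 10.7 degrees, less where a joint would pass 70% of its speed; a pose out of reach is approached as far as the arm can. A call with a gripper value outside its range is refused whole. OPENING is the closure, from -1 (fully open) to 1 (shut), so that 0 is half open, set as the call begins (- or left out, the last holds). The fingers move at their own pace and stop on an object; FORCE is the grip in N (left out, the last holds). Time passes only in rows, so rows that repeat a pose let the fingers close. It gives the time, the measured TCP pose, the force, the opening and the grip force at its end, in the units of the state.
- r.get_obs(): the state, without advancing time (a new reading comes with each control period).
- r.snapshot(name): name is "side" or "top"; returns the picture (384x512x3 uint8, red, green, blue); there is no depth.
- r.camera_params(name): a dict with "fx", "fy", "cx", "cy" (pixels), "R" (3x3) and "t" (3): a world point X has camera coordinates R X + t. Camera axes: x right, y down, z forward; pixel columns grow to the right and rows downward; lengths in m; the calibration is good to about 2 mm. A picture is of the moment at which its call begins. camera_params takes no time and is no camera call.
- r.close_job(): hands the job in; it is judged then, once.
The state is a dict: "time": time; "joint_pos": joint angles; "dq": joint speeds; "effort": joint torques, N m; "position": TCP position; "tool_rot": TCP orientation; "contact_force": force on the tool from outside, world axes, zero at the start; "torque": the same for the moment, N m; "grip_width": finger opening in m; "finger_force": force on a finger pad.
Only numpy, scipy, OpenCV 4.12 (cv2) and the standard library are available. Lean on these libraries where they do the work, as an engineer would, in place of code of your own. Each camera call takes 0.05 s, during which the arm holds its last target. There are 200 camera calls.

## Working session

There is one attempt and no reset: what is moved stays moved. The work goes in short steps, Python scripts to look and compute and a shell command to move; the robot and the scene stay as the last step left them, time stands still between calls to the robot, and variables do not carry over. Pictures are saved under pics/ and viewed, at most 14 in all, crops included, and the job is handed in when it is done.

```bash
mkdir -p pics; ls
python3 - <<'E'
from rig import r
import cv2
for n in("top","side"):
    cv2.imwrite(f"pics/{n}0.png",r.snapshot(n)[:,:,::-1]); p=r.camera_params(n); print(n,p)
print(r.get_obs())
E
```

```text
pics
top {'fx': 355.7721267596901, 'fy': 355.7721267596901, 'cx': 248.84734135048993, 'cy': 195.7126160182987, 'R': array([[ 0.01055005, -0.99991611, -0.00751454],
       [-0.99616112, -0.00985675, -0.08698201],
       [ 0.08690064,  0.00840336, -0.99618154]]), 't': array([-0.01225024,  0.48287335,  1.15116295])}
side {'fx': 424.85333754033655, 'fy': 424.85333754033655, 'cx': 250.16240232384504, 'cy': 195.83746229896207, 'R': array([[ 0.97958472, -0.2010255 ,  0.0015895 ],
       [-0.1285921 , -0.63265966, -0.76367914],
       [ 0.15452459,  0.74788402, -0.64559403]]), 't': array([-0.49058013,  0.0896976 ,  1.09636108])}
{'time': 0.1, 'joint_pos': array([ 6.82377093e+01,  3.05382558e+00,  9.24850578e+01, -5.92519856e-04,
        8.45692054e+01, -6.81694777e+00]), 'dq': array([ 0.08901325, -0.04289968, -0.09861376,  0.01053379,  0.06994637,
        0.01065128]), 'effort': array([ 2.27516462e-04, -3.94902313e+01, -3.71364641e+01, -1.72027403e-04,
        3.87589331e-03,  1.07532568e-05]), 'position': array([0.16097464, 0.60335881, 0.24917347]), 'tool_rot': array([-1.79892605e+02, -1.22443043e-02,  1.65054702e+02]), 'contact_force': array([ 0.31522431, -0.25003008, -1.13556266]), 'torque': array([ 0.00293977,  0.00539703, -0.00448892]), 'finger_force': 0.0, 'grip_width': 0.08558296638330964}
```

View pics/top0.png

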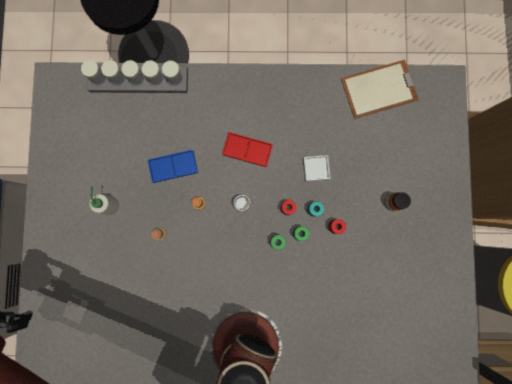

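View pics/side0.png

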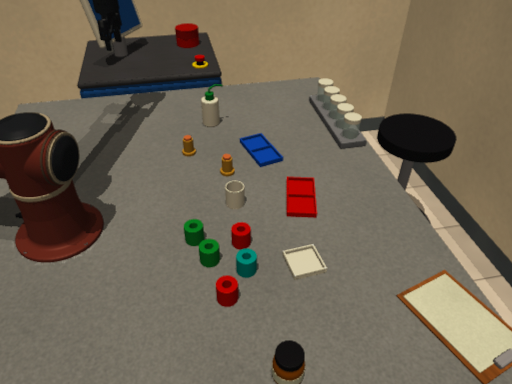

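The top view shows the couplings at (198,203) and (158,234), the beaker at (241,203), the red collars at (288,207) and (339,227), and the decoys: turquoise (316,209), green (278,242) and (302,233). The trays are blue (173,166), red (247,149) and white (317,168). The bottle is at (99,203) and the jar at (399,201). The side view shows the same layout, with the red collars at (241,235) and (227,290).

```bash
cat > h.py <<'E'
from rig import r
import cv2, numpy as np
def ray(n,uv,z):
    p=r.camera_params(n); R=np.array(p["R"]); c=-R.T@np.array(p["t"])
    d=R.T@np.array([(uv[0]-p["cx"])/p["fx"],(uv[1]-p["cy"])/p["fy"],1]); return (c+d*(z-c[2])/d[2])[:2]
def mask(img,kind):
    h=cv2.cvtColor(img,cv2.COLOR_RGB2HSV); H,S,V=[h[...,i].astype(int) for i in range(3)]
    m={'red':((H<5)|(H>174))&(S>170)&(V>90),'blue':(abs(H-115)<10)&(S>150)&(V>60),
       'brass':(H>5)&(H<28)&(S>110)&(V>90),'white':(S<60)&(V>135)}[kind]
    return m.astype(np.uint8)*255
def blobs(img,kind,amin=25):
    out=[]
    for c in cv2.findContours(mask(img,kind),cv2.RETR_EXTERNAL,cv2.CHAIN_APPROX_NONE)[0]:
        x,y,w,h=cv2.boundingRect(c)
        if w*h>amin: out.append((x,y,w,h,cv2.minAreaRect(c)))
    return out
E
python3 - <<'E'
from h import *
np.set_printoptions(precision=3,suppress=True)
I={n:cv2.imread(f"pics/{n}0.png")[:,:,::-1].copy() for n in("top","side")}
for n in I:
  for k in('red','blue','brass','white'):
    for x,y,w,h,q in blobs(I[n],k):
        c=(x+(w-1)/2,y+(h-1)/2)
        if not(120<c[0]<420 and 120<c[1]<310): continue
        print(n,k,(x,y,w,h),'z0.03',ray(n,c,.03))
        if max(w,h)>22 and n=="top":
            P=np.array([ray(n,p,.015) for p in cv2.boxPoints(q)]);e=P[1:3]-P[:2]
            print('   tray ctr',P.mean(0),'sides',np.linalg.norm(e,axis=1),'angles',np.degrees(np.arctan2(e[:,1],e[:,0])))
crop=I['top'][130:260,140:360]; cv2.imwrite('pics/crop.png',cv2.resize(crop[:,:,::-1],None,fx=3.6,fy=3.6,interpolation=cv2.INTER_CUBIC))
E
```

```text
top red (331, 220, 15, 13) z0.03 [ 0.387 -0.297]
top red (281, 200, 15, 14) z0.03 [ 0.448 -0.135]
top red (223, 133, 49, 33) z0.03 [0.637 0.   ]
   tray ctr [0.64  0.001] sides [0.077 0.152] angles [ -14.112 -105.017]
top blue (148, 151, 49, 31) z0.03 [0.578 0.247]
   tray ctr [0.581 0.25 ] sides [0.153 0.077] angles [ -76.467 -166.012]
top brass (152, 228, 14, 12) z0.03 [0.356 0.285]
top brass (192, 197, 13, 13) z0.03 [0.457 0.158]
top white (234, 195, 16, 16) z0.03 [0.46  0.016]
top white (304, 155, 27, 26) z0.03 [ 0.577 -0.23 ]
   tray ctr [ 0.581 -0.233] sides [0.083 0.082] angles [ -84.217 -175.382]
side red (216, 275, 22, 31) z0.03 [ 0.388 -0.294]
side red (231, 222, 20, 27) z0.03 [ 0.448 -0.138]
side red (287, 177, 30, 41) z0.03 [ 0.637 -0.029]
side blue (240, 134, 43, 33) z0.03 [0.579 0.214]
side brass (220, 153, 15, 23) z0.03 [0.463 0.162]
side brass (182, 135, 14, 21) z0.03 [0.36  0.287]
side white (283, 244, 45, 33) z0.03 [ 0.58  -0.247]
side white (224, 180, 21, 9) z0.03 [0.467 0.063]
side white (382, 161, 6, 7) z0.03 [0.925 0.068]
side white (361, 133, 5, 6) z0.03 [0.925 0.23 ]
```

View pics/crop.png

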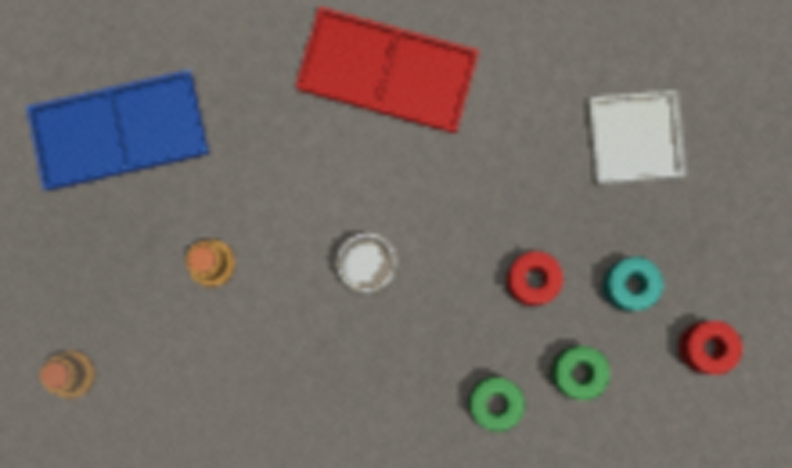

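The crop confirms the parts. Of the tubes standing on end, only (288,207) and (339,227) are red. (316,209) is turquoise and (278,242) and (302,233) are green, so those three are decoys. The two views agree to about 5 mm, and the tray sizes match the ones given. I'll start with the coupling at (0.358, 0.286), moving above it with the jaws closing along bearing 15°.

```bash
python3 -m inch '[50,-80,-25,0,0,-10, 100,-160,-50,0,0,-20, 150,-240,-75,0,0,-30, 197,-318,-100,0,0,-40, 197,-318,-100,0,0,-50, 197,-318,-100,0,0,-60, 197,-318,-100,0,0,-60, 197,-318,-100,0,0,-60, 197,-318,-100,0,0,-60, 197,-318,-100,0,0,-60, 197,-318,-100,0,0,-60]' -1 40
```

```text
time: 1.48
position: [0.3578, 0.2867, 0.1506]
tool_rot: [180.0, -0.0, 105.2]
contact_force: [0.6, 0.6, -0.9]
grip_width: 0.0854
finger_force: 0.0
```

```bash
python3 -m inch '[0,0,-35,0,0,0, 0,0,-70,0,0,0, 0,0,-95,0,0,0, 0,0,-110,0,0,0, 0,0,-117,0,0,0, 0,0,-117,0,0,0, 0,0,-117,0,0,0]' -1 40 && python3 -m inch '[0,0,0,0,0,0, 0,0,0,0,0,0, 0,0,0,0,0,0, 0,0,0,0,0,0, 0,0,0,0,0,0, 0,0,0,0,0,0, 0,0,0,0,0,0, 0,0,0,0,0,0]' 1 40
```

```text
time: 2.35
position: [0.3589, 0.2863, 0.0344]
tool_rot: [179.9, -0.0, 105.1]
contact_force: [0.3, 0.1, 0.4]
grip_width: 0.0856
finger_force: 0.0
time: 3.35
position: [0.3583, 0.2859, 0.0336]
tool_rot: [180.0, -0.0, 105.1]
contact_force: [-0.9, -0.7, 5.1]
grip_width: 0.0309
finger_force: 39.9
```

Run:
```python
from h import *
cv2.imwrite("pics/s1.png",cv2.resize(r.snapshot("side")[90:240,120:320,::-1],None,fx=3,fy=3))
```

```text
(no output)
```

View pics/s1.png

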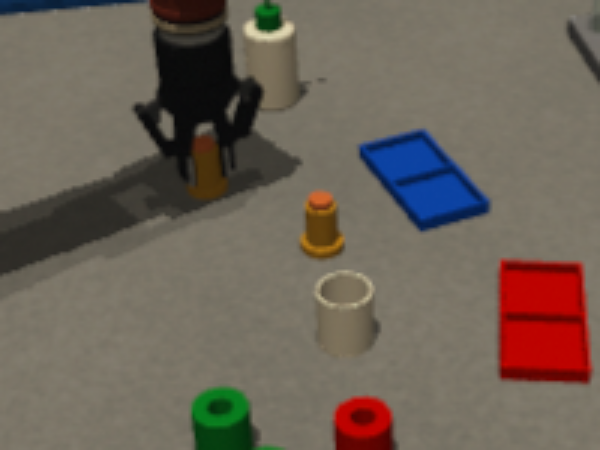

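The picture shows the coupling at crop (208,165) seated upright between the pads, and the measured width is about 32 mm. Next: lift it and carry it above the far blue bay.

```bash
python3 -m inch '[0,0,15,0,0,0, 0,0,40,0,0,0, 0,0,70,0,0,0, 20,0,90,0,0,0, 55,0,90,0,0,0, 90,0,90,0,0,0, 125,0,90,0,0,0, 160,0,90,0,0,0, 190,0,90,0,0,0, 208,0,90,0,0,0, 214,0,90,0,0,0, 214,0,90,0,0,0, 214,0,90,0,0,0]' && python3 -m inch '[0,0,-30,0,0,0, 0,0,-55,0,0,0, 0,0,-70,0,0,0, 0,0,-78,0,0,0, 0,0,-82,0,0,0, 0,0,-84,0,0,0, 0,0,-84,0,0,0, 0,0,-84,0,0,0]'
```

```text
time: 5.03
position: [0.5713, 0.2859, 0.1231]
tool_rot: [-180.0, -0.0, 105.1]
contact_force: [0.5, 0.3, -1.5]
grip_width: 0.0312
finger_force: 40.2
time: 6.02
position: [0.5726, 0.286, 0.0399]
tool_rot: [179.9, -0.0, 105.1]
contact_force: [0.4, -0.0, -1.6]
grip_width: 0.031
finger_force: 40.2
```

Run:
```python
from h import *
cv2.imwrite("pics/s2.png",cv2.resize(r.snapshot("side")[90:240,120:320,::-1],None,fx=4,fy=4))
```

```text
(no output)
```

View pics/s2.png

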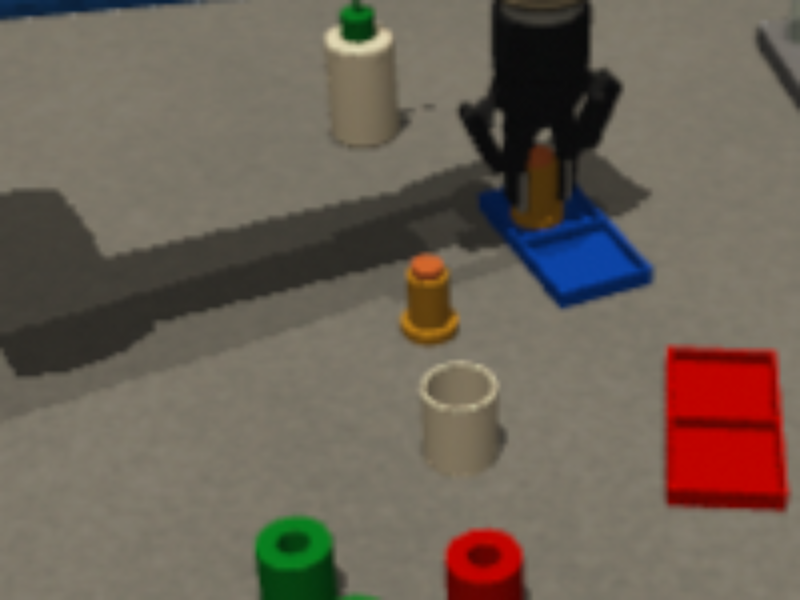

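The coupling, crop (540,195), hangs upright over the far blue bay. I'll check its flange against the projected bay centre.

Run:
```python
from h import *
img=cv2.imread("pics/s2.png")[::4,::4,::-1].copy()
for x,y,w,h,q in blobs(img,'brass'):
    u=(120+x+(w-1)/2, 90+y+h-1); print((x,y,w,h),'front flange edge z.008',ray("side",u,.008))
def pr(X):
    p=r.camera_params("side"); c=np.array(p["R"])@X+p["t"]; return p["fx"]*c[0]/c[2]+p["cx"],p["fy"]*c[1]/c[2]+p["cy"]
print(pr(np.array([.572,.287,.005])),pr(np.array([.5685,.266,.008])))
```

```text
(100, 63, 15, 24) front flange edge z.008 [0.45773983 0.13213085]
(np.float64(253.83103745699916), np.float64(144.3349701340982)) (np.float64(254.12540830802968), np.float64(147.18400827955014))
```

The front flange edge is seen at (255,146.5) against a prediction of (254,147), so it is centred. I'll lower it to contact and release.

```bash
python3 -m inch '[0,0,-1,0,0,0, 0,0,-2,0,0,0, 0,0,-2,0,0,0, 0,0,-2,0,0,0]'; python3 -m inch '[0,0,0,0,0,0, 0,0,0,0,0,0, 0,0,0,0,0,0, 0,0,0,0,0,0, 0,0,0,0,0,0, 0,0,0,0,0,0]' 0; python3 -m inch '[0,0,20,0,0,0, 0,0,55,0,0,0, 0,0,90,0,0,0, 0,0,110,0,0,0, -30,-35,112,0,0,0, -60,-70,112,0,0,0, -90,-105,112,0,0,0, -112,-127,112,0,0,0, -112,-127,112,0,0,0, -112,-127,112,0,0,0, -112,-127,112,0,0,0]' -1
```

```text
time: 6.58
position: [0.5725, 0.286, 0.0387]
tool_rot: [180.0, 0.0, 105.1]
contact_force: [-3.5, -2.4, 5.2]
grip_width: 0.0312
finger_force: 40.8
time: 7.32
position: [0.5722, 0.2859, 0.0373]
tool_rot: [180.0, 0.0, 105.1]
contact_force: [-0.7, 0.8, 1.2]
grip_width: 0.043
finger_force: 0.0
time: 8.7
position: [0.4608, 0.1594, 0.1496]
tool_rot: [180.0, -0.0, 105.1]
contact_force: [-0.5, -0.2, 0.3]
grip_width: 0.0856
finger_force: 0.0
```

```bash
python3 -m inch '[0,0,-35,0,0,0, 0,0,-70,0,0,0, 0,0,-95,0,0,0, 0,0,-110,0,0,0, 0,0,-116,0,0,0, 0,0,-116,0,0,0, 0,0,-116,0,0,0]' -1 40 && python3 -m inch '[0,0,0,0,0,0, 0,0,0,0,0,0, 0,0,0,0,0,0, 0,0,0,0,0,0, 0,0,0,0,0,0, 0,0,0,0,0,0, 0,0,0,0,0,0, 0,0,0,0,0,0]' 1 40; python3 -m inch '[0,0,15,0,0,0, 0,0,40,0,0,0, 0,0,70,0,0,0, 0,0,100,0,0,0, 25,10,110,0,0,0, 55,23,110,0,0,0, 85,35,110,0,0,0, 110,46,110,0,0,0, 125,52,110,0,0,0, 130,54,110,0,0,0, 130,54,110,0,0,0, 130,54,110,0,0,0]'; python3 -m inch '[0,0,-30,0,0,0, 0,0,-60,0,0,0, 0,0,-80,0,0,0, 0,0,-95,0,0,0, 0,0,-101,0,0,0, 0,0,-103,0,0,0, 0,0,-104,0,0,0, 0,0,-105,0,0,0, 0,0,-105,0,0,0, 0,0,-105,0,0,0]'
python3 - <<'E'
from h import *
cv2.imwrite("pics/s3.png",cv2.resize(r.snapshot("side")[90:240,180:380,::-1],None,fx=4,fy=4))
E
```

```text
time: 9.57
position: [0.4611, 0.1591, 0.0344]
tool_rot: [179.9, 0.0, 105.1]
contact_force: [0.5, -0.4, -0.0]
grip_width: 0.0857
finger_force: 0.0
time: 10.58
position: [0.4607, 0.1589, 0.0338]
tool_rot: [179.9, 0.0, 105.1]
contact_force: [0.0, 0.7, 4.8]
grip_width: 0.0314
finger_force: 39.9
time: 12.08
position: [0.5893, 0.2126, 0.143]
tool_rot: [-179.9, 0.0, 105.1]
contact_force: [-0.1, -0.2, -1.1]
grip_width: 0.031
finger_force: 40.3
time: 13.32
position: [0.5906, 0.213, 0.0388]
tool_rot: [179.9, -0.0, 105.1]
contact_force: [-0.1, 0.0, -0.7]
grip_width: 0.0305
finger_force: 40.2
```

View pics/s3.png

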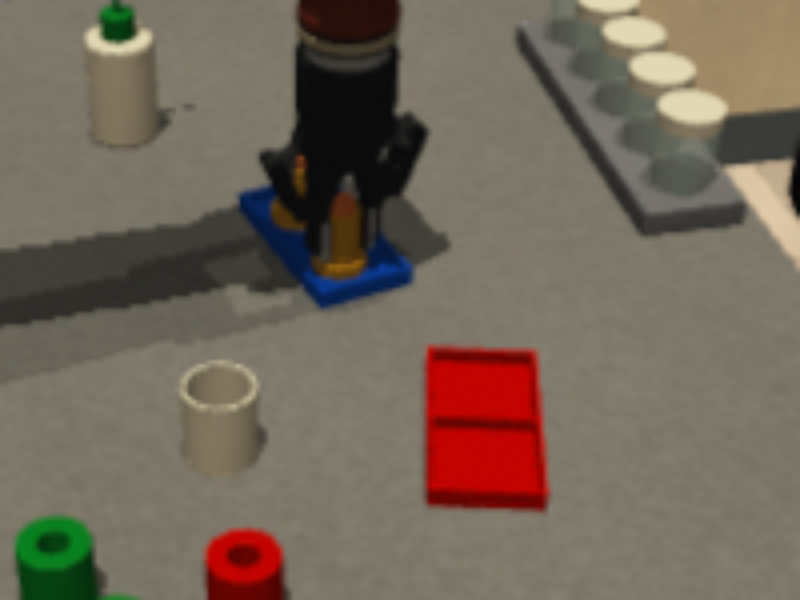

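Both couplings are in the blue tray: crop (290,200) set down, and (338,240) held just above its bay. I'll lower and release it, then go above the beaker.

```bash
python3 -m inch '[0,0,-1,0,0,0, 0,0,-2,0,0,0, 0,0,-2,0,0,0, 0,0,-2,0,0,0]'; python3 -m inch '[0,0,0,0,0,0, 0,0,0,0,0,0, 0,0,0,0,0,0, 0,0,0,0,0,0, 0,0,0,0,0,0, 0,0,0,0,0,0]' 0; python3 -m inch '[0,0,20,0,0,0, 0,0,55,0,0,0, 0,0,90,0,0,0, 0,0,112,0,0,0, -25,-40,114,0,0,0, -55,-82,114,0,0,0, -85,-126,114,0,0,0, -110,-165,114,0,0,0, -131,-197,114,0,0,0, -131,-197,114,0,0,0, -131,-197,114,0,0,0, -131,-197,114,0,0,0]' -1
python3 - <<'E'
from h import *
img=r.snapshot("side"); b=img.astype(int)
m=((b.min(2)>110)&(b.max(2)-b.min(2)<45)).astype(np.uint8); m[:,:215]=0;m[:,255:]=0;m[:170]=0;m[:215 and 170]=0;m[215:]=0
x,y,w,h=cv2.boundingRect(m); print((x,y,w,h), ray("side",(x+(w-1)/2,y+h-1-1),0), ray("side",(x+(w-1)/2,y),.06))
E
```

```text
time: 13.88
position: [0.5907, 0.213, 0.0388]
tool_rot: [180.0, 0.0, 105.1]
contact_force: [-5.5, -2.1, 11.3]
grip_width: 0.031
finger_force: 41.4
time: 14.62
position: [0.5901, 0.2129, 0.0363]
tool_rot: [-180.0, -0.0, 105.1]
contact_force: [0.2, 0.1, -0.1]
grip_width: 0.0428
finger_force: 0.0
time: 16.12
position: [0.4597, 0.0165, 0.1506]
tool_rot: [180.0, -0.0, 105.1]
contact_force: [0.1, 0.5, -0.6]
grip_width: 0.0854
finger_force: 0.0
(222, 178, 33, 37) [ 0.46200705 -0.02547377] [0.47681281 0.04999553]
```

```bash
python3 -c "
from h import *
print(ray('side',(235,194),.03))"; python3 -m inch '[0,0,-35,0,0,0, 0,0,-70,0,0,0, 0,0,-95,0,0,0, 0,0,-109,0,0,0, 0,0,-114,0,0,0, 0,0,-114,0,0,0, 0,0,-114,0,0,0]' -1 25 && python3 -m inch '[0,0,0,0,0,0, 0,0,0,0,0,0, 0,0,0,0,0,0, 0,0,0,0,0,0, 0,0,0,0,0,0, 0,0,0,0,0,0, 0,0,0,0,0,0, 0,0,0,0,0,0]' 1 25
```

```text
[0.46239119 0.0195326 ]
time: 17.05
position: [0.4601, 0.0158, 0.0374]
tool_rot: [179.9, 0.0, 105.1]
contact_force: [0.5, 0.1, 0.1]
grip_width: 0.0854
finger_force: 0.0
time: 18.05
position: [0.4597, 0.0158, 0.0369]
tool_rot: [180.0, 0.0, 105.1]
contact_force: [-0.8, -0.4, 5.4]
grip_width: 0.0512
finger_force: 26.5
```

```bash
python3 -m inch '[0,0,15,0,0,0, 0,0,40,0,0,0, 0,0,70,0,0,0, 0,0,95,0,0,0, 16,-33,100,0,0,0, 33,-68,100,0,0,0, 52,-106,100,0,0,0, 70,-143,100,0,0,0, 88,-180,100,0,0,0, 103,-210,100,0,0,0, 114,-233,100,0,0,0, 121,-247,100,0,0,0, 121,-247,100,0,0,0, 121,-247,100,0,0,0]'; python3 -m inch '[0,0,-30,0,0,0, 0,0,-60,0,0,0, 0,0,-78,0,0,0, 0,0,-88,0,0,0, 0,0,-92,0,0,0, 0,0,-94,0,0,0, 0,0,-94,0,0,0, 0,0,-94,0,0,0]'
python3 - <<'E'
from h import *
cv2.imwrite("pics/s4.png",cv2.resize(r.snapshot("side")[170:320,200:400,::-1],None,fx=4,fy=4))
E
```

```text
time: 19.8
position: [0.5797, -0.2303, 0.1361]
tool_rot: [-180.0, -0.0, 105.1]
contact_force: [0.2, -0.6, -0.1]
grip_width: 0.0514
finger_force: 26.3
time: 20.8
position: [0.5806, -0.2314, 0.043]
tool_rot: [180.0, 0.0, 105.1]
contact_force: [0.4, -0.7, -1.1]
grip_width: 0.0515
finger_force: 26.3
```

View pics/s4.png

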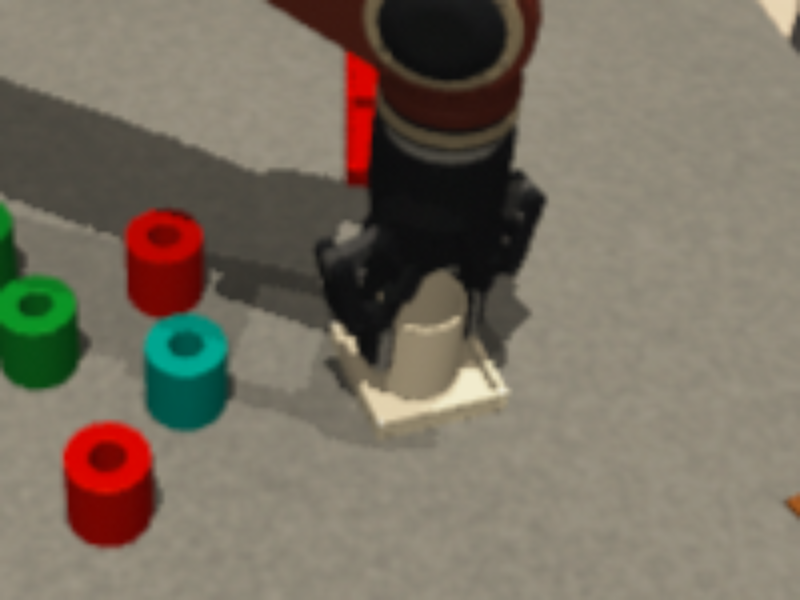

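The beaker, crop (425,350), is over the white tray but may sit a little toward the camera. I'll measure the tray centre in the clear side view from the start and the beaker base now.

Run:
```python
from h import *
I=cv2.imread("pics/side0.png")[:,:,::-1].copy(); m=mask(I,'white'); m[:240]=0;m[280:]=0;m[:,:280]=0;m[:,330:]=0
c=max(cv2.findContours(m,0,1)[0],key=len); c=cv2.convexHull(c)[:,0]
q=cv2.approxPolyDP(c.reshape(-1,1,2),5,True)[:,0]; print(q.tolist())
for p in q: print(p,ray("side",p,.015),ray("side",p,0))
print('beaker front bottom', ray("side",(200+425/4,170+398/4),.007))
T=cv2.imread("pics/top0.png")[:,:,::-1].copy(); m=mask(T,'white'); m[:150]=0;m[185:]=0;m[:,:300]=0;m[:,335:]=0
c=cv2.convexHull(np.vstack(cv2.findContours(m,0,1)[0])); q=cv2.approxPolyDP(c,4,True)[:,0]
for p in q: print('top',p,ray("top",p,.015))
```

```text
[[313, 244], [327, 267], [295, 276], [283, 250]]
[313 244] [ 0.61925003 -0.18876033] [ 0.6250873  -0.17551255]
[327 267] [ 0.62836691 -0.26498752] [ 0.63438361 -0.25324011]
[295 276] [ 0.54820904 -0.27562873] [ 0.55264801 -0.26409077]
[283 250] [ 0.54207226 -0.19323762] [ 0.54639044 -0.18007797]
beaker front bottom [ 0.58164207 -0.25623197]
top [327 155] [ 0.62254543 -0.26680315]
top [330 178] [ 0.54519446 -0.27608722]
top [306 180] [ 0.53774143 -0.19647488]
top [304 157] [ 0.61508113 -0.19006787]
```

In the side view the beaker axis is at about (0.582, -0.230). The tray centre is (0.584, -0.231) from the side and (0.580, -0.232) from the top, so it is centred. I'll lower it to contact, release and rise.

```bash
python3 -m inch '[0,0,-1,0,0,0, 0,0,-2,0,0,0, 0,0,-3,0,0,0, 0,0,-3,0,0,0, 0,0,-3,0,0,0]'; python3 -m inch '[0,0,0,0,0,0, 0,0,0,0,0,0, 0,0,0,0,0,0, 0,0,0,0,0,0, 0,0,0,0,0,0, 0,0,0,0,0,0]' -0.5; python3 -m inch '[0,0,20,0,0,0, 0,0,55,0,0,0, 0,0,90,0,0,0, 0,0,111,0,0,0, 0,0,111,0,0,0, 0,0,111,0,0,0]' -1
```

```text
time: 21.48
position: [0.5805, -0.2314, 0.042]
tool_rot: [-180.0, 0.0, 105.1]
contact_force: [-7.0, 3.5, 13.1]
grip_width: 0.0515
finger_force: 27.2
time: 22.22
position: [0.5802, -0.2311, 0.0393]
tool_rot: [-180.0, -0.0, 105.1]
contact_force: [0.2, 0.5, -0.4]
grip_width: 0.0643
finger_force: 0.0
time: 22.98
position: [0.5794, -0.2308, 0.1489]
tool_rot: [-179.9, -0.1, 105.1]
contact_force: [0.6, -0.4, -0.6]
grip_width: 0.0855
finger_force: 0.0
```

```bash
python3 -m inch '[-32,24,0,0,0,-10, -66,47,0,0,0,-20, -100,71,0,0,0,-30, -132,94,0,0,0,-40, -132,94,0,0,0,-45, -132,94,0,0,0,-45, -132,94,0,0,0,-45, -132,94,0,0,0,-45]' -1; python3 -m inch '[0,0,-35,0,0,0, 0,0,-70,0,0,0, 0,0,-95,0,0,0, 0,0,-110,0,0,0, 0,0,-117,0,0,0, 0,0,-117,0,0,0, 0,0,-117,0,0,0]' -1 40 && python3 -m inch '[0,0,0,0,0,0, 0,0,0,0,0,0, 0,0,0,0,0,0, 0,0,0,0,0,0, 0,0,0,0,0,0, 0,0,0,0,0,0, 0,0,0,0,0,0, 0,0,0,0,0,0]' 1 40
```

```text
time: 23.98
position: [0.4483, -0.1373, 0.1499]
tool_rot: [-180.0, 0.0, 60.1]
contact_force: [-0.2, 0.0, -0.9]
grip_width: 0.0853
finger_force: 0.0
time: 24.85
position: [0.449, -0.1376, 0.0344]
tool_rot: [179.9, -0.0, 60.1]
contact_force: [-0.2, 0.5, 0.4]
grip_width: 0.0851
finger_force: 0.0
time: 25.85
position: [0.4487, -0.1374, 0.034]
tool_rot: [179.9, -0.0, 60.1]
contact_force: [0.0, -0.1, 5.7]
grip_width: 0.0467
finger_force: 41.6
```

```bash
python3 -m inch '[0,0,15,0,0,0, 0,0,40,0,0,0, 0,0,70,0,0,0, 0,0,95,0,0,0, 25,22,100,0,0,0, 52,45,100,0,0,0, 80,70,100,0,0,0, 108,94,100,0,0,0, 136,118,100,0,0,0, 164,143,100,0,0,0, 188,164,100,0,0,0, 201,175,100,0,0,0, 201,175,100,0,0,0, 201,175,100,0,0,0]'; python3 -m inch '[0,0,-30,0,0,0, 0,0,-60,0,0,0, 0,0,-78,0,0,0, 0,0,-88,0,0,0, 0,0,-92,0,0,0, 0,0,-94,0,0,0, 0,0,-94,0,0,0, 0,0,-94,0,0,0]'
python3 - <<'E'
from h import *
cv2.imwrite("pics/s5.png",cv2.resize(r.snapshot("side")[120:320,190:390,::-1],None,fx=3,fy=3))
E
```

```text
time: 27.6
position: [0.6483, 0.0372, 0.1331]
tool_rot: [-180.0, 0.0, 60.0]
contact_force: [-0.7, 0.3, -0.7]
grip_width: 0.0466
finger_force: 41.3
time: 28.6
position: [0.6496, 0.0379, 0.0401]
tool_rot: [179.9, -0.0, 60.1]
contact_force: [0.5, -0.0, -0.3]
grip_width: 0.0468
finger_force: 41.3
```

View pics/s5.png

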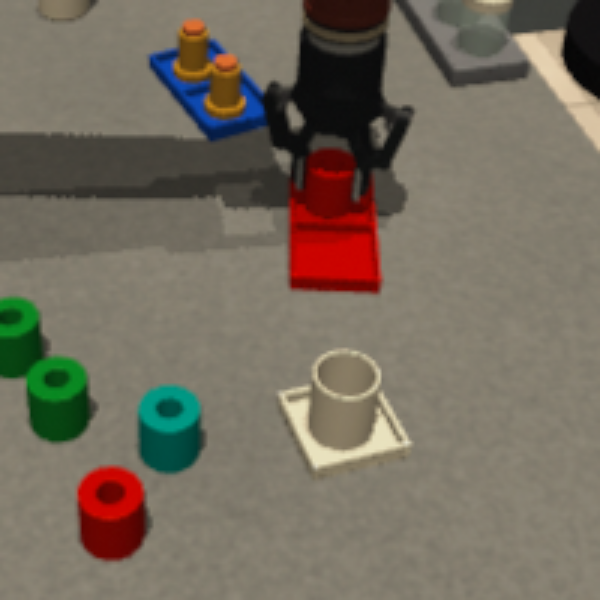

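The couplings and the beaker stand in their bays. The collar, crop (330,185), hangs in the far red bay, clear of the divider. I'll lower it, release it and go to the second collar.

```bash
python3 -m inch '[0,0,-1,0,0,0, 0,0,-2,0,0,0, 0,0,-2,0,0,0, 0,0,-2,0,0,0]'; python3 -m inch '[0,0,0,0,0,0, 0,0,0,0,0,0, 0,0,0,0,0,0, 0,0,0,0,0,0, 0,0,0,0,0,0, 0,0,0,0,0,0]' -0.4; python3 -m inch '[0,0,20,0,0,0, 0,0,55,0,0,0, 0,0,90,0,0,0, 0,0,113,0,0,0, -32,-41,113,0,0,0, -64,-82,113,0,0,0, -97,-123,113,0,0,0, -130,-165,113,0,0,0, -163,-207,113,0,0,0, -196,-249,113,0,0,0, -230,-292,113,0,0,0, -261,-332,113,0,0,0, -261,-332,113,0,0,0, -261,-332,113,0,0,0, -261,-332,113,0,0,0]' -1
```

```text
time: 29.15
position: [0.6496, 0.0379, 0.039]
tool_rot: [180.0, -0.0, 60.1]
contact_force: [-5.0, 0.5, 7.7]
grip_width: 0.0466
finger_force: 42.1
time: 29.9
position: [0.6491, 0.0378, 0.0373]
tool_rot: [-180.0, 0.0, 60.1]
contact_force: [0.0, 0.4, 0.4]
grip_width: 0.0595
finger_force: 0.0
time: 31.78
position: [0.3888, -0.2932, 0.1504]
tool_rot: [-180.0, -0.0, 60.2]
contact_force: [0.4, -0.1, -0.2]
grip_width: 0.0854
finger_force: 0.0
```

Position is right for the second collar. I'll descend, grip it, and carry it to the near red bay (0.6305, -0.036).

```bash
python3 -m inch '[0,0,-35,0,0,0, 0,0,-70,0,0,0, 0,0,-95,0,0,0, 0,0,-110,0,0,0, 0,0,-117,0,0,0, 0,0,-117,0,0,0, 0,0,-117,0,0,0]' -1 40 && python3 -m inch '[0,0,0,0,0,0, 0,0,0,0,0,0, 0,0,0,0,0,0, 0,0,0,0,0,0, 0,0,0,0,0,0, 0,0,0,0,0,0, 0,0,0,0,0,0, 0,0,0,0,0,0]' 1 40
```

```text
time: 32.65
position: [0.3889, -0.2948, 0.0344]
tool_rot: [179.9, 0.0, 60.1]
contact_force: [0.7, -0.3, 0.5]
grip_width: 0.0854
finger_force: 0.0
time: 33.65
position: [0.3886, -0.2946, 0.0341]
tool_rot: [179.9, 0.0, 60.1]
contact_force: [-0.2, -1.3, 6.4]
grip_width: 0.0475
finger_force: 41.7
```

```bash
python3 -m inch '[0,0,15,0,0,0, 0,0,40,0,0,0, 0,0,70,0,0,0, 0,0,95,0,0,0, 22,24,100,0,0,0, 50,53,100,0,0,0, 78,83,100,0,0,0, 106,113,100,0,0,0, 134,143,100,0,0,0, 162,173,100,0,0,0, 190,203,100,0,0,0, 215,229,100,0,0,0, 234,249,100,0,0,0, 242,258,100,0,0,0, 242,258,100,0,0,0, 242,258,100,0,0,0]'; python3 -m inch '[0,0,-30,0,0,0, 0,0,-60,0,0,0, 0,0,-78,0,0,0, 0,0,-88,0,0,0, 0,0,-92,0,0,0, 0,0,-94,0,0,0, 0,0,-94,0,0,0, 0,0,-94,0,0,0]'
python3 - <<'E'
from h import *
cv2.imwrite("pics/s6.png",cv2.resize(r.snapshot("side")[120:320,190:390,::-1],None,fx=3,fy=3))
E
```

```text
time: 35.65
position: [0.6295, -0.0369, 0.1332]
tool_rot: [-180.0, 0.0, 60.0]
contact_force: [-0.3, 0.3, -1.6]
grip_width: 0.0471
finger_force: 41.4
time: 36.65
position: [0.6306, -0.0362, 0.0401]
tool_rot: [179.9, -0.0, 60.1]
contact_force: [0.4, -0.1, -2.0]
grip_width: 0.0473
finger_force: 41.4
```

View pics/s6.png

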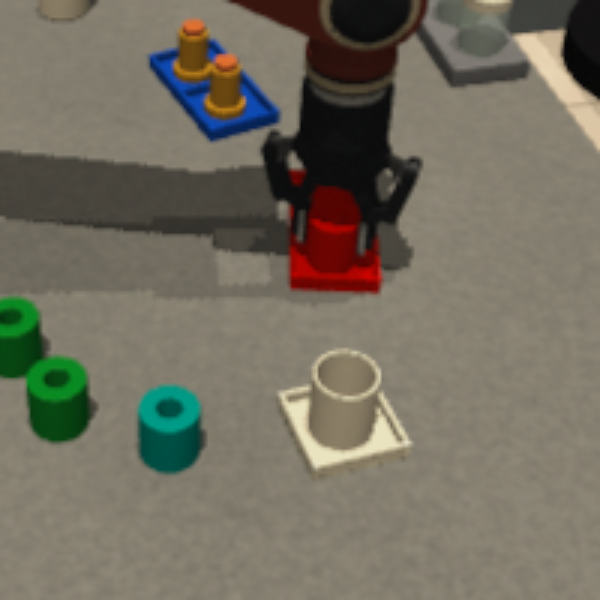

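The second collar, crop (333,235), hangs in the near bay. I'll release it, rise and back off.

```bash
python3 -m inch '[0,0,-1,0,0,0, 0,0,-2,0,0,0, 0,0,-2,0,0,0, 0,0,-2,0,0,0]'; python3 -m inch '[0,0,0,0,0,0, 0,0,0,0,0,0, 0,0,0,0,0,0, 0,0,0,0,0,0, 0,0,0,0,0,0, 0,0,0,0,0,0]' -0.4; python3 -m inch '[0,0,20,0,0,0, 0,0,55,0,0,0, 0,0,90,0,0,0, 0,0,130,0,0,0, -40,-60,170,0,0,0, -80,-120,180,0,0,0, -110,-180,180,0,0,0, -130,-240,180,0,0,0, -140,-300,180,0,0,0, -150,-360,180,0,0,0, -150,-380,180,0,0,0, -150,-380,180,0,0,0, -150,-380,180,0,0,0, -150,-380,180,0,0,0]'
python3 - <<'E'
from h import *
cv2.imwrite("pics/s7.png",cv2.resize(r.snapshot("side")[90:290,190:390,::-1],None,fx=3,fy=3))
cv2.imwrite("pics/t7.png",cv2.resize(r.snapshot("top")[120:260,80:360,::-1],None,fx=2.8,fy=2.8,interpolation=cv2.INTER_CUBIC))
E
```

```text
time: 37.2
position: [0.6306, -0.0362, 0.0391]
tool_rot: [180.0, -0.0, 60.1]
contact_force: [-4.2, 0.4, 8.7]
grip_width: 0.0474
finger_force: 42.2
time: 37.95
position: [0.6301, -0.0362, 0.0373]
tool_rot: [-180.0, 0.0, 60.1]
contact_force: [0.4, -0.2, -0.1]
grip_width: 0.0597
finger_force: 0.0
time: 39.7
position: [0.4806, -0.4149, 0.2178]
tool_rot: [180.0, -0.0, 60.1]
contact_force: [-0.1, 0.3, 0.3]
grip_width: 0.0601
finger_force: 0.0
```

View pics/s7.png

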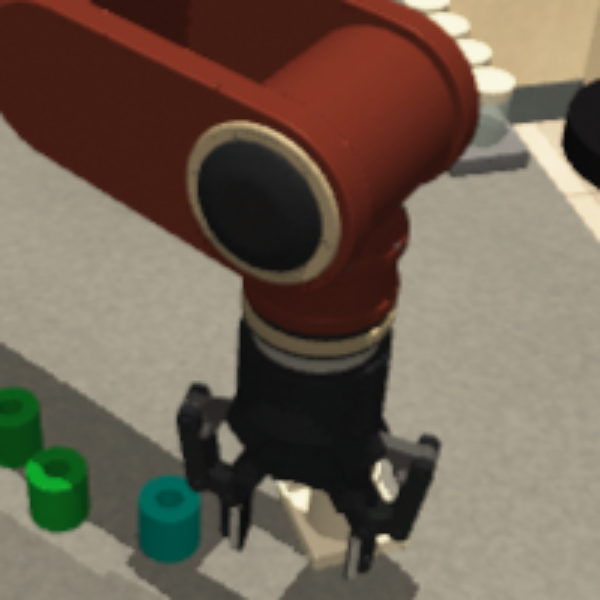

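View pics/t7.png

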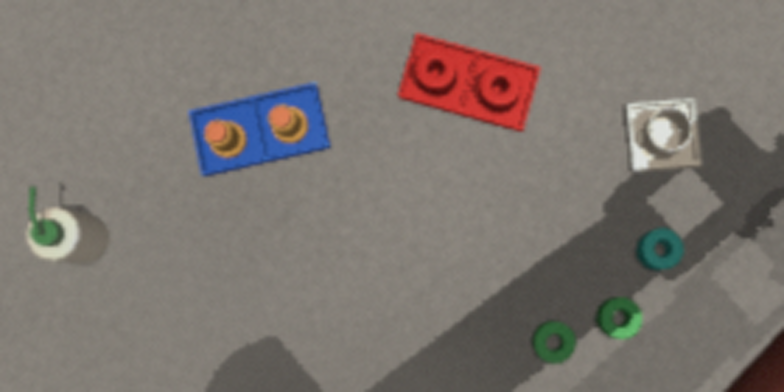

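The top view shows both collars at (436,73) and (500,88), centred in the red bays. The coupling flanges are at (227,139) and (289,124), centred in the blue bays, and the beaker at (667,131) is in the white tray. The wash bottle has not moved. The side view is blocked by the arm. Everything is within a few mm, so I'm handing in.

```bash
python3 -c "
from rig import r
print(r.close_job())"
```

```text
the job is handed in; nothing more can be done
None
```

I handed the job in at about 40 s of the 118 s limit; no verdict came back, but the final top view shows all five parts upright and within a few mm of their bay centres, with the wash bottle unmoved and the amber jar, outside that picture, never approached low.

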